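# Tuck the drill-bit case's cover flap under its lip before the van drives off

### The job

The yellow cover flap of the drill-bit case stands open. With the fingertips only, push it over and press it down flat over the bits, then keep it pressed down and push it by its black ridge towards the red lip, as far as it goes, so that its edge is tucked under the lip and it stays shut when you let go. Do not lift or shove the case, and leave the pot, the battery and the tape measure alone.

Things in the scene. Friction and masses are not known exactly. Their poses are not given: they have to be found in the camera images.
- case: black open drill-bit case, 134 (x) x 120 (y) x 58 mm high, about 2.4 kg, standing loose on the bench. Origin: centre of its underside; z up, x from the hinge side towards the lip side, y along the hinge. Walls reach 42 mm up on the hinge side (x -67 to -51 mm) and on the two sides; the red lip runs the full width of the opposite wall, x 47 to 67 mm: flat underside 51 mm above the bench for x 53 mm and beyond, top 56 to 58 mm, its first 6 mm flared upwards as a lead-in
- hinge (a point): middle of the flap's hinge pin, in the case's frame at x = -55 mm + value of carriage, y = 0, z = 46 mm
- ridge (a point): middle of the top of the black thumb ridge on the flap's outer face (upper face when folded down). The ridge is 70 mm long along the hinge, 6 mm thick and stands 8 mm proud of the face; its hinge-side face is 58 mm from the hinge axis, its other face 64 mm
- flap_edge (a point): middle of the flap's free edge, 96 mm from the hinge axis, half-way through the flap's thickness. The yellow flap is a rigid plate 104 mm wide (along the hinge), 4 mm thick, its mid-plane through the hinge axis
- lip_edge (a point): middle of the lip's foremost (hinge-side) edge, in the case's frame x = 47, z = 53 mm
- flap (a joint): angle of the flap, rad: 0 = folded down flat over the bits and pointing to the lip (a stop), 1.57 = upright, up to 2.3 = leaning back away from the lip. A light spring (about 0.1 N m when flat) swings it up again, to about 1.4 rad or more, whenever it is not held down or tucked. When tucked it rests against the lip's underside at about 0.03
- carriage (a joint): slide of the flap's hinge in its slots along the case's x, m: 0 = drawn back from the lip, 0.018 = fully towards the lip (a stop). Friction of about 3 N, it stays where it is left. With the flap flat, its edge is 6 mm short of the lip at 0, level with the lip's edge at 0.006 and 12 mm under the lip at 0.018. Moved forward before the flap is down, the flap would land on top of the lip
- pot: white round filler pot with red cap, 64 mm diameter, 85 mm high, bystander; origin at the centre of its underside
- battery: black and grey power-tool battery, 75 x 60 x 65 mm high, bystander; origin at the centre of its underside
- tapemeasure: orange tape measure, 68 x 36 x 55 mm high, bystander; origin at the centre of its underside
Mind the look-alikes: they are no part of the job. What is shaped like the case but orange is not meant.

How it is judged:
By the outcome, as a careful person would: the job done as asked, in the order asked, and still so for the second after the job is handed in, with the robot touching nothing.
It also fails if it takes over 42 s, if anything falls off the work surface, if the arm or the gripper's body presses on something with over 40 N, if the wrist force passes 120 N, or if a joint passes its speed limit or range.

### The arm

A 6-joint arm with a two-finger parallel gripper is mounted at the origin on the work surface. World frame = base frame: x ahead of the robot, y to its left, z up, the work surface at z = 0. Lengths are in m, angles in rad, forces in N, time in s.
With the tool pointing down it reaches from about 0.4 to 0.825 m from the base axis. Payload 7 kg.
Tool frame: the origin (TCP) lies at the centre of the arm's flange, where the gripper is bolted on; the fingertips stand 178 mm ahead of it and the grasp point (between the pads) lies arm.tcp_to_grasp ahead of it (arm.tcp_to_grasp is the distance from the TCP to the grasp point, in m); z points along the fingers, y is the direction in which the jaws open and shut (so a half turn about z gives the same grasp; the last joint's range is limited). The gripper opens to 88 mm and grips with 3 to 60 N. Pads are 19 mm wide; open, the fingers measure 130 mm over their backs; the gripper's body (78 mm by 193 mm) begins 47 mm behind the grasp point.
Start: joints at [-0.821, 0.359, 0.012, 0, -1.224, -0.288], TCP at [0.301, -0.604, 0.405] pointing down, gripper open.
Joint ranges: [-3.07, 3.07], [-1.43, 2.12], [-1.02, 1.25], [-3.03, 1.67], [-3.05, -0], [-3.03, 3.03]. Speed limits (rad/s): [2.39, 2.39, 3.01, 3.14, 3.14, 3.14].

### API

Orientations are given as [roll, pitch, yaw] about the fixed x, y, z axes, in that order (R = Rz(yaw) Ry(pitch) Rx(roll)).
In Python, from station import arm gives the robot as it stands.
- The arm moves only by the tool move_arm, never from a script. Its argument "deltas" is a list of rows, each a list of 6 numbers: the shift along the world's x, y, z in mm, then the turn, a rotation vector about the world's x, y, z in degrees. In form: [[tx, ty, tz, ax, ay, az], ...]. A call has exactly 5 rows; each row shifts and turns the commanded pose from where the row before left it; what a row does not reach is not made up. A row lasts 1/12 s, in which the tool goes at most 41.7 mm and 7.16 degrees, less where a joint would pass 70% of its speed; a pose out of reach is approached as far as the arm can. A call with a gripper value outside its range is refused whole. "claw" is the closure in counts, from 0 (fully open) to 255 (shut), set as the call begins (left out, the last holds). The fingers move at their own pace and stop on an object; "squeeze" is the grip in N (left out, the last holds). Time passes only in rows, so rows that do not move let the fingers close, or fill a call up. It gives the time, the measured TCP pose, the force and the opening at its end, in the units of the state.
- arm.get_state(): the state, without advancing time (a new reading comes with each control period).
- arm.grab_frame(name): name is "scene" or "side" or "wrist"; returns the picture (420x560x3 uint8, red, green, blue); there is no depth.
- arm.calibration(name): a dict with "intrinsics" (3x3 intrinsics, pixels), "T" (4x4, takes a point from camera to world coordinates); the wrist camera has in their place "mount" (4x4, takes a point from camera to tool coordinates, whose origin is the TCP and whose axes are the flange's). Camera axes: x right, y up, looking along -z (the intrinsics and any distortion apply to the point x, -y, -z); pixel columns grow to the right and rows downward; lengths in m; the calibration is good to about 2 mm. A picture is of the moment at which its call begins: read the wrist's pose just before it. calibration takes no time and is no camera call.
- arm.job_done(): hands the job in, once; it reports no verdict.
Trained networks look in the newest picture that a camera, given by its name, has taken for a name from the list of things; names that differ only in an ending like _2 or _b are one class to them, and where a whole thing is asked for, a point or a joint stands for the part that bears it (a point fixed in the world has none). Each returns a list of dicts, best first, with "score" (0 to 1); they miss things now and then, are a little off and sometimes report something else, mostly with a low value. They report only what shows in the picture. A call takes as long as a camera call. They do not tell look-alikes from the thing itself.
- arm.spot_in(thing, camera): "xy" ([column, row] in pixels, amid what is visible of it).
- arm.masks_of(thing, camera): "pixels" (420x560 bool, what is visible of it) and "xy" ([column, row] in pixels, amid what is visible of it).
- arm.spot_point(thing, camera): "xy" ([column, row] in pixels: a listed point, or the origin of a listed thing).
The state is a dict: "t": time; "q": joint angles; "qd": joint speeds; "joint_efforts": joint torques, N m; "eef_pos": TCP position; "ee_rot": TCP orientation; "force": force on the tool from outside, world axes, zero at the start; "moment": the same for the moment, N m; "width": finger opening in m.
Only numpy, scipy, OpenCV 4.12 (cv2) and the standard library are available. Lean on these libraries where they do the work, as an engineer would, in place of code of your own. Each camera call takes 0.05 s, during which the arm holds its last target. There are 200 camera calls.

## Working session

There is one attempt and no reset: what is moved stays moved. The work goes in short steps, Python scripts to look and compute and a tool call to move; the robot and the scene stay as the last step left them, time stands still between calls to the robot, and variables do not carry over. Pictures are saved under pics/ and viewed, about 8 in all and at most 12, crops included, and the job is handed in when it is done.

Besides the shell and the picture viewer there is one more tool, called after "Emit:" as a command line: name --pt "numbers of a row" for each row, then --argument value for the rest. move_arm: Moves the arm, as the interface text tells. Its arguments: {"type":"object","properties":{"deltas":{"type":"array","items":{"type":"array","items":{"type":"number"}}},"claw":{"type":"number"},"squeeze":{"type":"number"}},"required":["deltas"]}

```bash
mkdir -p pics; ls
cat > h.py <<'E'
import numpy as np, cv2
from station import arm
def save(cam,name):
    im=arm.grab_frame(cam); cv2.imwrite('pics/'+name,im[:,:,::-1]); return im
E
python3 - <<'E'
from h import *
print(arm.get_state()); print(arm.tcp_to_grasp)
a=save('scene','s0.png'); b=save('side','d0.png')
for c in('scene','side'):
    k=arm.calibration(c); print(c,{kk:np.round(v,4).tolist() if kk!='x' else 0 for kk,v in k.items()})
    for th in('case','hinge','ridge','flap_edge','lip_edge','pot','battery','tapemeasure'):
        print(th,[(np.round(d['xy']).tolist(),round(d['score'],2)) for d in arm.spot_point(th,c)])
E
```

```text
pics
{'t': 0.0, 'q': array([-8.20922934e-01,  3.59443624e-01,  1.10732428e-02, -3.49902796e-04,
       -1.22406566e+00, -2.88099634e-01]), 'qd': array([-0.00069344,  0.0001988 ,  0.00147221,  0.00119393, -0.00028151,
        0.00040645]), 'joint_efforts': array([-4.91702815e-05, -5.82710302e+01,  2.93061322e+01,  6.99741170e+00,
        6.84738407e-03, -1.72221044e-04]), 'eef_pos': array([ 0.30066479, -0.60414579,  0.40369203]), 'ee_rot': array([ 3.13992706e+00, -1.50568677e-04, -2.67993794e+00]), 'force': array([-0.53809435,  0.9479749 , -0.08063642]), 'moment': array([ 0.00216981, -0.00108218, -0.04678067]), 'width': 0.08749876086975757}
0.1593
scene {'intrinsics': [[439.5689, 0.0, 283.4246], [0.0, 439.5689, 217.0759], [0.0, 0.0, 1.0]], 'T': [[-0.1931, -0.5241, 0.8295, 1.4448], [0.9811, -0.0934, 0.1694, 0.212], [-0.0113, 0.8465, 0.5322, 0.589], [0.0, 0.0, 0.0, 1.0]]}
case [([180.0, 264.0], 0.78), ([322.0, 228.0], 0.56)]
hinge [([335.0, 206.0], 0.88), ([165.0, 260.0], 0.64)]
ridge [([322.0, 230.0], 0.68), ([181.0, 238.0], 0.58), ([337.0, 204.0], 0.49)]
flap_edge [([344.0, 165.0], 0.75), ([185.0, 234.0], 0.71)]
lip_edge [([308.0, 218.0], 0.95), ([184.0, 229.0], 0.66)]
pot [([390.0, 262.0], 0.69)]
battery [([246.0, 213.0], 0.87), ([276.0, 264.0], 0.55)]
tapemeasure [([276.0, 264.0], 0.92)]
side {'intrinsics': [[416.7966, 0.0, 280.1268], [0.0, 416.7966, 205.8795], [0.0, 0.0, 1.0]], 'T': [[-0.9492, 0.2378, -0.2062, 0.4541], [-0.3145, -0.6863, 0.6559, 0.6397], [0.0145, 0.6874, 0.7262, 0.7094], [0.0, 0.0, 0.0, 1.0]]}
case [([270.0, 155.0], 0.68), ([300.0, 256.0], 0.62), ([244.0, 213.0], 0.16)]
hinge [([319.0, 260.0], 0.9)]
ridge [([329.0, 248.0], 0.96), ([269.0, 142.0], 0.58)]
flap_edge [([335.0, 239.0], 0.96), ([281.0, 152.0], 0.71)]
lip_edge [([287.0, 227.0], 0.94), ([281.0, 146.0], 0.9)]
pot [([230.0, 310.0], 0.61)]
battery [([341.0, 199.0], 0.72)]
tapemeasure [([247.0, 215.0], 0.68)]
```

```bash
python3 -c "
import cv2
a=cv2.imread('pics/s0.png');b=cv2.imread('pics/d0.png')
a=cv2.resize(a[130:330,120:440],None,fx=2.5,fy=2.5*0.6/0.6);cv2.imwrite('pics/s1.png',a)
b=cv2.resize(b[90:350,170:430],None,fx=2.3,fy=2.3);cv2.imwrite('pics/d1.png',b)"
```

```text
(no output)
```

View pics/s1.png

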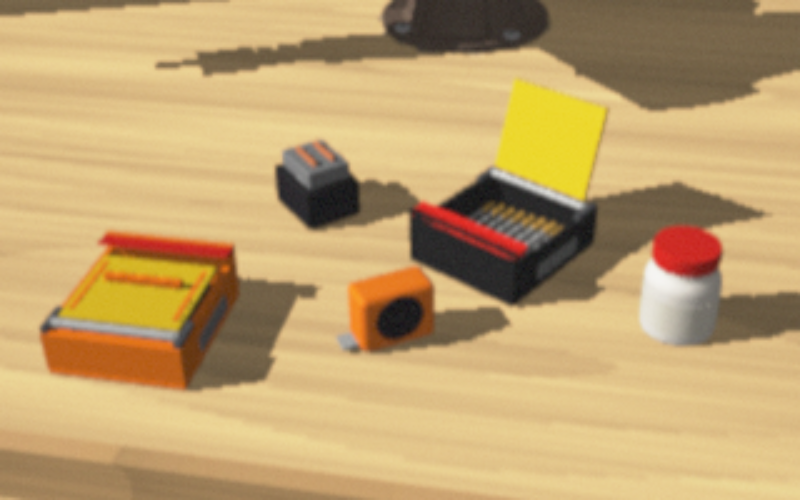

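View pics/d1.png

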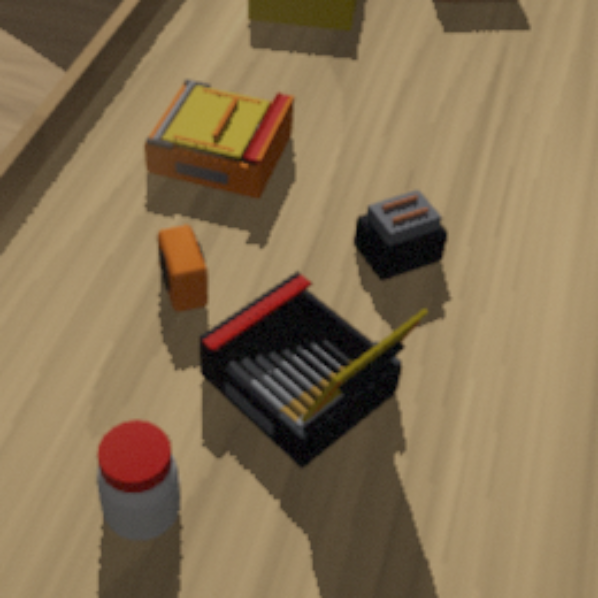

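The black case is at about scene (321,225) and side (300,255). Its flap is upright on the robot side and the lip faces away. The orange look-alike sits at scene (180,264). Next I fit the pose.

```bash
cat >> h.py <<'E'
from scipy.optimize import least_squares
def proj(P,c,T=None):
    k=arm.calibration(c); T=k['T'] if T is None else T
    p=(np.atleast_2d(P)-T[:3,3])@T[:3,:3]
    K=k['intrinsics']; return np.c_[K[0,0]*p[:,0]/-p[:,2]+K[0,2],K[1,1]*-p[:,1]/-p[:,2]+K[1,2]]
def pts(v):
    x,y,yaw,f,s=v; c,sn=np.cos(yaw),np.sin(yaw)
    R=np.array([[c,-sn,0],[sn,c,0],[0,0,1]]); hx=-.055+s
    L={'case':[0,0,0],'hinge':[hx,0,.046],'flap_edge':[hx+.096*np.cos(f),0,.046+.096*np.sin(f)],
    'ridge':[hx+.061*np.cos(f)-.010*np.sin(f),0,.046+.061*np.sin(f)+.010*np.cos(f)],'lip_edge':[.047,0,.053]}
    return {k:R@np.array(p)+[x,y,0] for k,p in L.items()}
def wristT(st):
    from scipy.spatial.transform import Rotation as Ro
    T=np.eye(4);T[:3,:3]=Ro.from_euler('xyz',st['ee_rot']).as_matrix();T[:3,3]=st['eef_pos']
    return T@arm.calibration('wrist')['mount']
E
python3 - <<'E'
from h import *
obs=[('hinge','scene',335,206),('lip_edge','scene',308,218),('flap_edge','scene',344,165),('case','scene',322,228),
('hinge','side',319,260),('lip_edge','side',287,227),('flap_edge','side',335,239),('case','side',300,256),('ridge','side',329,248)]
def r(v):
    P=pts(list(v)+[0]); return np.concatenate([proj(P[n],c)[0]-[a,b] for n,c,a,b in obs])
for y0 in(0,-1,1):
    s=least_squares(r,[.6,.2,y0,1.5],loss='soft_l1'); print(s.cost,np.round(s.x,4)); 
print(np.round(s.fun.reshape(-1,2),1))
from scipy.optimize import least_squares
# bystanders triangulate on z=0
def fl(c,u,v):
    k=arm.calibration(c);K=k['intrinsics'];T=k['T'];d=T[:3,:3]@[(u-K[0,2])/K[0,0],-(v-K[1,2])/K[1,1],-1];return (T[:3,3]-d*T[2,3]/d[2]).round(3)
print('pot',fl('scene',390,262),fl('side',230,310),'bat',fl('scene',246,213),fl('side',341,199),'tape',fl('scene',276,264),fl('side',247,215))
E
```

```text
10.238357128033655 [ 0.5696  0.1236 -0.5689  1.8399]
10.238357128043287 [ 0.5696  0.1236 -0.5689  1.8399]
10.238357128014002 [ 0.5696  0.1236 -0.5689  1.8399]
[[ 0.6 -0.9]
 [-0.   1.3]
 [ 0.4  2. ]
 [-1.5  2.2]
 [ 0.9 -0.1]
 [-0.3 -0.5]
 [-0.9 -1. ]
 [ 0.3  0.2]
 [ 3.1  2.7]]
pot [0.665 0.286 0.   ] [0.66  0.288 0.   ] bat [ 0.525 -0.073  0.   ] [ 0.525 -0.07   0.   ] tape [0.716 0.046 0.   ] [ 0.718  0.051 -0.   ]
```

Emit:
move_arm --pt "4 20 0 0 0 3" --pt "9 39 0 0 0 6" --pt "9 39 0 0 0 6" --pt "9 39 0 0 0 6" --pt "9 39 0 0 0 6" --claw 255 --squeeze 20

```text
t: 1.32
eef_pos: [0.3406, -0.4268, 0.4045]
ee_rot: [-3.142, -0.0, -2.204]
force: [1.7, 0.9, 0.6]
width: 0.0597
```

Emit:
move_arm --pt "9 39 0 0 0 6" --pt "9 39 0 0 0 6" --pt "9 39 0 0 0 6" --pt "9 39 0 0 0 6" --pt "9 39 0 0 0 6"

```text
t: 1.73
eef_pos: [0.3855, -0.2315, 0.405]
ee_rot: [-3.141, -0.0, -1.68]
force: [1.1, 0.5, 0.3]
width: 0.0261
```

Emit:
move_arm --pt "9 39 0 0 0 6" --pt "9 39 0 0 0 6" --pt "9 39 0 0 0 6" --pt "9 39 0 0 0 6" --pt "9 39 0 0 0 6"

```text
t: 2.15
eef_pos: [0.4304, -0.0364, 0.4053]
ee_rot: [-3.14, -0.0, -1.156]
force: [1.1, 0.1, 0.4]
width: 0.0006
```

Emit:
move_arm --pt "8 39 0 0 0 6" --pt "5 39 0 0 0 6" --pt "2 20 0 0 0 3" --pt "0 9 0 0 0 1" --pt "0 0 0 0 0 0"

```text
t: 2.57
eef_pos: [0.4458, 0.0703, 0.4047]
ee_rot: [-3.141, 0.0, -0.879]
force: [-0.7, -0.4, 0.5]
width: 0.0008
```

Run:
```python
from h import *
st=arm.get_state();print(st['t'],st['eef_pos'],st['ee_rot'],st['force'],st['width'],st['q'].round(2))
save('wrist','w0.png'); save('side','d2.png')
print(arm.calibration('wrist')['mount'].round(3))
for c in('wrist','side','scene'):
  if c=='scene': save('scene','s2.png')
  for th in('hinge','ridge','flap_edge','lip_edge'):
    print(c,th,[(np.round(d['xy']).tolist(),round(d['score'],2)) for d in arm.spot_point(th,c)])
```

```text
2.5667 [0.44578268 0.07031937 0.40467235] [-3.14149110e+00  1.82368204e-05 -8.79301307e-01] [-0.74917827 -0.37078213  0.4895414 ] 0.0008215068185903608 [ 0.6  -0.02 -0.46 -0.   -1.13  0.1 ]
[[-0.     0.954  0.3    0.081]
 [ 1.     0.001 -0.    -0.   ]
 [-0.001  0.3   -0.954  0.02 ]
 [ 0.     0.     0.     1.   ]]
wrist hinge [([184.0, 191.0], 0.75), ([180.0, 231.0], 0.31)]
wrist ridge [([178.0, 233.0], 0.71)]
wrist flap_edge [([168.0, 253.0], 0.72)]
wrist lip_edge [([137.0, 106.0], 0.66)]
side hinge [([319.0, 260.0], 0.82), ([246.0, 142.0], 0.73), ([230.0, 308.0], 0.47)]
side ridge [([269.0, 142.0], 0.83), ([332.0, 250.0], 0.56), ([283.0, 225.0], 0.39)]
side flap_edge [([336.0, 240.0], 0.83), ([280.0, 153.0], 0.74)]
side lip_edge [([283.0, 144.0], 0.97), ([287.0, 229.0], 0.92)]
scene hinge [([164.0, 263.0], 0.79), ([337.0, 206.0], 0.6), ([312.0, 220.0], 0.57)]
scene ridge [([340.0, 180.0], 0.97), ([179.0, 240.0], 0.89), ([322.0, 230.0], 0.45)]
scene flap_edge [([346.0, 168.0], 0.95), ([183.0, 236.0], 0.63)]
scene lip_edge [([312.0, 218.0], 0.97), ([185.0, 230.0], 0.9)]
```

View pics/w0.png

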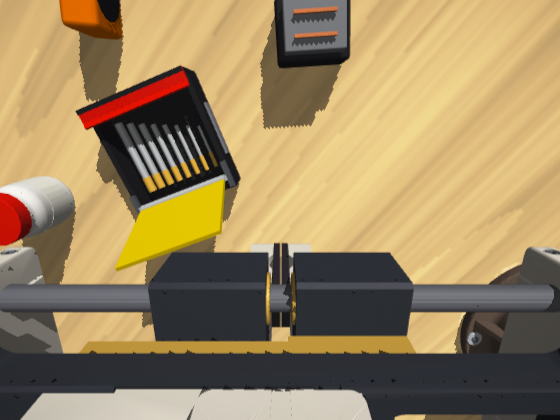

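The wrist view shows the black case with hinge about (184,191), flap edge (168,253) and lip (137,106). The pot is to its left. I refit with all three cameras.

Run:
```python
from h import *
st=arm.get_state(); W=wristT(st)
obs=[('hinge','scene',336,206),('lip_edge','scene',310,218),('flap_edge','scene',345,166.5),('ridge','scene',340,180),
('hinge','side',319,260),('lip_edge','side',287,228),('flap_edge','side',335.5,239.5),('ridge','side',331,249),
('hinge','wrist',184,191),('ridge','wrist',178,233),('flap_edge','wrist',168,253),('lip_edge','wrist',137,106)]
def r(v):
    P=pts(list(v)+[0]); return np.concatenate([proj(P[n],c,W if c=='wrist' else None)[0]-[a,b] for n,c,a,b in obs])
s=least_squares(r,[.6,.2,-.5,1.5],loss='soft_l1'); print(s.cost,np.round(s.x,4)); 
print(np.round(s.fun.reshape(-1,2),1))
x,y,w,f=s.x
for k,p in pts([x,y,w,f,0]).items(): print(k,p.round(4))
# project case box corners on wrist for check
im=cv2.imread('pics/w0.png');c,sn=np.cos(w),np.sin(w)
for L in ([-.067,-.06,.042],[-.067,.06,.042],[.047,-.06,.053],[.047,.06,.053],[.067,-.06,.058],[.067,.06,.058],[-.055+.096*np.cos(f),.052,.046+.096*np.sin(f)],[-.055+.096*np.cos(f),-.052,.046+.096*np.sin(f)]):
    P=[x+c*L[0]-sn*L[1],y+sn*L[0]+c*L[1],L[2]]; print(L,proj(P,'wrist',W).round())
    cv2.circle(im,tuple(int(i) for i in proj(P,'wrist',W)[0].round()),3,(255,0,255),1)
cv2.imwrite('pics/w0b.png',cv2.resize(im[40:300,60:320],None,fx=2,fy=2))
```

```text
18.459217667227968 [ 0.5721  0.1218 -0.5267  1.9017]
[[-2.  -0.7]
 [-2.3  2.2]
 [-1.3  0.4]
 [ 2.4  0.9]
 [ 0.7 -1.7]
 [-2.  -2. ]
 [ 1.  -1. ]
 [ 2.5  1.4]
 [-1.5  2.8]
 [ 0.7  1.6]
 [-1.2 -0.6]
 [-0.   0.1]]
case [0.5721 0.1218 0.    ]
hinge [0.5246 0.1494 0.046 ]
flap_edge [0.4976 0.1651 0.1368]
ridge [0.4993 0.1642 0.1004]
lip_edge [0.6128 0.0982 0.053 ]
[-0.067, -0.06, 0.042] [[235. 185.]]
[-0.067, 0.06, 0.042] [[142. 219.]]
[0.047, -0.06, 0.053] [[190.  84.]]
[0.047, 0.06, 0.053] [[ 86. 127.]]
[0.067, -0.06, 0.058] [[179.  63.]]
[0.067, 0.06, 0.058] [[ 73. 108.]]
[np.float64(-0.08619220527596085), 0.052, np.float64(0.13679122386014148)] [[115. 270.]]
[np.float64(-0.08619220527596085), -0.052, np.float64(0.13679122386014148)] [[220. 234.]]
```

View pics/w0b.png

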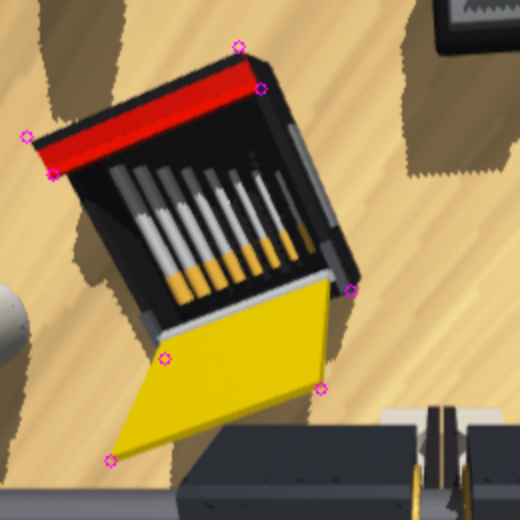

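Emit:
move_arm --pt "4 15 0 0 0 2" --pt "8 32 0 0 0 6" --pt "8 32 0 0 0 6" --pt "5 20 0 0 0 5" --pt "2 10 0 0 0 1.2"

```text
t: 3.73
eef_pos: [0.4735, 0.1806, 0.4044]
ee_rot: [3.142, -0.0, -0.522]
force: [-0.2, 0.2, 0.8]
width: 0.0002
```

Emit:
move_arm --pt "0 0 -15 0 0 0" --pt "0 0 -35 0 0 0" --pt "0 0 -37 0 0 0" --pt "0 0 -25 0 0 0" --pt "0 0 -10 0 0 0"

```text
t: 4.15
eef_pos: [0.4715, 0.1771, 0.2791]
ee_rot: [3.136, 0.002, -0.531]
force: [-0.7, -0.0, 1.0]
width: 0.0003
```

Run:
```python
from h import *
st=arm.get_state();print(st['t'],st['eef_pos'],st['ee_rot'],st['force'])
im=save('side','d3.png'); cv2.imwrite('pics/d3c.png',cv2.resize(im[170:330,200:400,::-1],None,fx=3,fy=3))
```

```text
4.15 [0.4714945  0.17705765 0.27907841] [ 3.13646425e+00  2.32261712e-03 -5.30576220e-01] [-0.65142952 -0.04650487  1.03823885]
```

View pics/d3c.png

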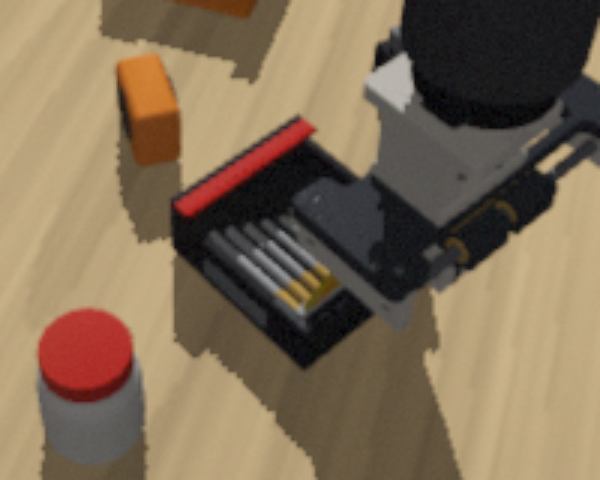

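Emit:
move_arm --pt "6 -3.5 0 0 0 0" --pt "9 -5 -1 0 0 0" --pt "9 -5 -1 0 0 0" --pt "9 -5 -1.5 0 0 0" --pt "8 -4.5 -1.5 0 0 0"

```text
t: 4.62
eef_pos: [0.516, 0.1547, 0.2805]
ee_rot: [-3.137, -0.003, -0.529]
force: [-1.2, 0.1, 1.7]
width: 0.0006
```

Emit:
move_arm --pt "5 -3 -1.5 0 0 0" --pt "5 -3 -2 0 0 0" --pt "5 -3 -2.5 0 0 0" --pt "3.5 -2 -2 0 0 0" --pt "3.5 -2 -2 0 0 0"

```text
t: 5.03
eef_pos: [0.536, 0.1413, 0.2674]
ee_rot: [3.141, 0.0, -0.53]
force: [-0.9, 1.1, 0.2]
width: 0.0005
```

```bash
cat >> h.py <<'E'
def loc(st,v=(.5721,.1218,-.5267)):
    d=np.array(st['eef_pos'][:2])-v[:2];c,s=np.cos(v[2]),np.sin(v[2])
    f=st['force']
    print('t',round(st['t'],2),'loc mm',np.round([1e3*(c*d[0]+s*d[1]),1e3*(c*d[1]-s*d[0]),1e3*(st['eef_pos'][2]-.178)],1),'F loc',np.round([c*f[0]+s*f[1],c*f[1]-s*f[0],f[2]],1))
E
python3 - <<'E'
from h import *
loc(arm.get_state())
im=save('scene','s3.png'); cv2.imwrite('pics/s3c.png',cv2.resize(im[130:290,240:440,::-1],None,fx=3,fy=3))
E
```

```text
t 5.03 loc mm [-41.   -1.2  89.4] F loc [-1.4  0.5  0.2]
```

View pics/s3c.png

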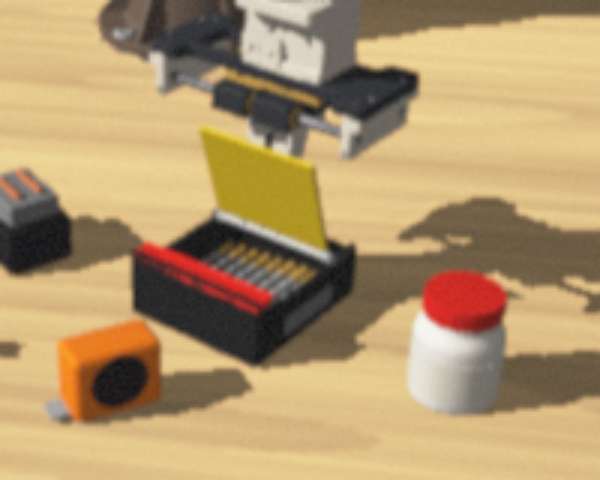

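The flap has come over to about 1.1 rad, with the fingers behind it. I continue along the arc.

Emit:
move_arm --pt "3 -1.8 -4 0 0 0" --pt "3 -1.8 -4 0 0 0" --pt "3 -1.8 -4 0 0 0" --pt "2.2 -1.3 -3.7 0 0 0" --pt "2.2 -1.3 -3.7 0 0 0"

```text
t: 5.5
eef_pos: [0.5495, 0.1337, 0.248]
ee_rot: [-3.141, -0.0, -0.529]
force: [-0.0, 0.3, 3.4]
width: 0.0005
```

Emit:
move_arm --pt "2 -1.2 -3.7 0 0 0" --pt "1 -0.5 -3.5 0 0 0" --pt "1 -0.5 -3.5 0 0 0" --pt "0.5 -0.3 -2.5 0 0 0" --pt "0 0 0 0 0 0"

```text
t: 5.92
eef_pos: [0.5538, 0.1312, 0.2346]
ee_rot: [3.142, -0.0, -0.53]
force: [0.2, -0.6, 2.2]
width: 0.0006
```

Run:
```python
from h import *
loc(arm.get_state())
im=save('scene','s4.png')
for th in('ridge','flap_edge','lip_edge','hinge'):
    print(th,[(np.round(d['xy']).tolist(),round(d['score'],2)) for d in arm.spot_point(th,'scene')])
for f in (0,.1,.2,.3):
  P=pts([.5721,.1218,-.5267,f,0]); print(f,[proj(P[k],'scene').round(1).tolist() for k in('ridge','flap_edge')])
```

```text
t 5.92 loc mm [-20.6  -1.1  56.6] F loc [ 0.5 -0.4  2.2]
ridge [([318.0, 207.0], 0.69), ([182.0, 240.0], 0.61)]
flap_edge [([181.0, 234.0], 0.68), ([310.0, 213.0], 0.65)]
lip_edge [([308.0, 217.0], 0.9), ([185.0, 231.0], 0.63)]
hinge [([332.0, 209.0], 0.89), ([167.0, 263.0], 0.87)]
0 [[[318.8, 211.8]], [[309.3, 221.7]]]
0.1 [[[319.2, 209.3]], [[309.5, 218.0]]]
0.2 [[[319.8, 206.8]], [[310.0, 214.2]]]
0.3 [[[320.5, 204.3]], [[310.7, 210.3]]]
```

Emit:
move_arm --pt "0 0 -2 0 0 0" --pt "0 0 -2 0 0 0" --pt "0 0 -1.5 0 0 0" --pt "0 0 -1 0 0 0" --pt "0 0 -1 0 0 0"

```text
t: 6.58
eef_pos: [0.5541, 0.1313, 0.2296]
ee_rot: [-3.141, -0.002, -0.528]
force: [-8.6, -2.5, 32.0]
width: 0.0005
```

Emit:
move_arm --pt "0 0 -0.7 0 0 0" --pt "0 0 -0.7 0 0 0" --pt "0 0 0 0 0 0" --pt "0 0 0 0 0 0" --pt "0 0 0 0 0 0"

```text
t: 7.0
eef_pos: [0.5539, 0.1312, 0.2296]
ee_rot: [-3.14, -0.002, -0.528]
force: [-10.0, -1.8, 33.6]
width: 0.0005
```

Run:
```python
from h import *
loc(arm.get_state())
im=save('scene','s5.png')
for th in('ridge','flap_edge','lip_edge','hinge'):
    print(th,[(np.round(d['xy']).tolist(),round(d['score'],2)) for d in arm.spot_point(th,'scene')])
cv2.imwrite('pics/s5c.png',cv2.resize(im[160:260,270:390,::-1],None,fx=5,fy=5))
```

```text
t 7.0 loc mm [-20.4  -1.   51.6] F loc [-7.7 -6.6 33.6]
ridge [([317.0, 210.0], 0.77), ([178.0, 240.0], 0.69)]
flap_edge [([187.0, 236.0], 0.92), ([308.0, 219.0], 0.88)]
lip_edge [([184.0, 230.0], 0.96), ([307.0, 219.0], 0.67)]
hinge [([334.0, 210.0], 0.98), ([168.0, 261.0], 0.59)]
```

View pics/s5c.png

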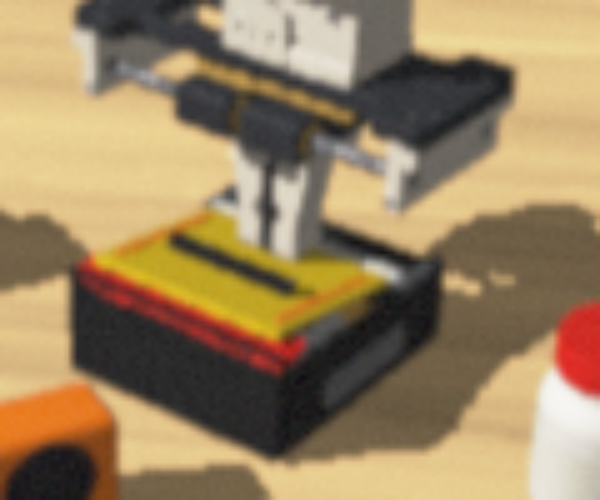

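Emit:
move_arm --pt "0 0 1 0 0 0" --pt "0 0 0.8 0 0 0" --pt "0 0 0 0 0 0" --pt "0 0 0 0 0 0" --pt "0 0 0 0 0 0"

```text
t: 7.67
eef_pos: [0.554, 0.1312, 0.2299]
ee_rot: [-3.14, -0.002, -0.529]
force: [-3.4, -1.9, 18.8]
width: 0.0009
```

Run:
```python
from h import *
st=arm.get_state();loc(st)
im=save('wrist','w1.png')
for th in('ridge','flap_edge','lip_edge','hinge'):
    print(th,[(np.round(d['xy']).tolist(),round(d['score'],2)) for d in arm.spot_point(th,'wrist')])
W=wristT(st)
for f in (0,.08):
 for s in (0,.006,.010):
  P=pts([.5721,.1218,-.5267,f,s]); print(f,s,[(k,proj(P[k],'wrist',W).round(1).tolist()) for k in('ridge','flap_edge','lip_edge')])
cv2.imwrite('pics/w1c.png',cv2.resize(im[40:290,130:430,::-1],None,fx=2.4,fy=2.4))
```

```text
t 7.67 loc mm [-20.4  -1.   51.9] F loc [-1.9 -3.3 18.8]
ridge [([271.0, 195.0], 0.92)]
flap_edge [([273.0, 122.0], 0.76)]
lip_edge [([276.0, 144.0], 0.97)]
hinge [([278.0, 280.0], 0.61)]
0 0 [('ridge', [[279.6, 216.0]]), ('flap_edge', [[279.4, 147.4]]), ('lip_edge', [[279.4, 136.9]])]
0 0.006 [('ridge', [[279.6, 205.2]]), ('flap_edge', [[279.4, 135.8]]), ('lip_edge', [[279.4, 136.9]])]
0 0.01 [('ridge', [[279.5, 197.9]]), ('flap_edge', [[279.4, 127.9]]), ('lip_edge', [[279.4, 136.9]])]
0.08 0 [('ridge', [[279.6, 220.9]]), ('flap_edge', [[279.4, 149.8]]), ('lip_edge', [[279.4, 136.9]])]
0.08 0.006 [('ridge', [[279.5, 209.9]]), ('flap_edge', [[279.3, 137.7]]), ('lip_edge', [[279.4, 136.9]])]
0.08 0.01 [('ridge', [[279.5, 202.4]]), ('flap_edge', [[279.3, 129.5]]), ('lip_edge', [[279.4, 136.9]])]
```

View pics/w1c.png

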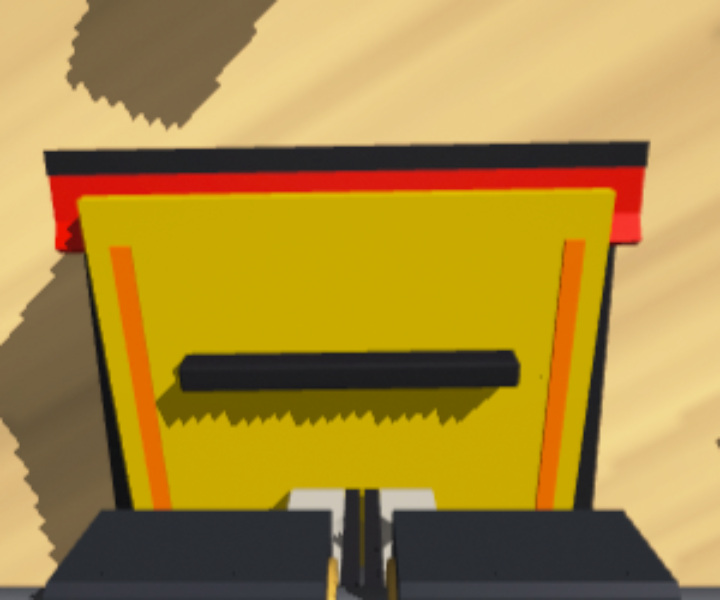

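The picture shows the flap resting on top of the red lip. The carriage has slid fully forward (about 17 mm) and the flap is at about 0.14 rad. I will back off, let the flap spring up, and refold it slowly with the jaws straddling the ridge so I can draw the carriage back first.

Emit:
move_arm --pt "-1 0.6 5 0 0 0" --pt "-2 1 7 0 0 0" --pt "-3 2 8 0 0 0" --pt "-4 2 8 0 0 0" --pt "-6 3.5 8 0 0 0"

```text
t: 8.33
eef_pos: [0.5371, 0.1404, 0.2643]
ee_rot: [3.141, 0.0, -0.53]
force: [-1.2, 0.4, 0.3]
width: 0.0008
```

Emit:
move_arm --pt "-8 4.7 7 0 0 0" --pt "-10 5.8 5 0 0 0" --pt "-12 7 3 0 0 0" --pt "-14 8 2 0 0 0" --pt "-16 9 2 0 0 0"

```text
t: 8.75
eef_pos: [0.4764, 0.1753, 0.2834]
ee_rot: [-3.141, 0.0, -0.53]
force: [-0.1, 0.7, 0.2]
width: 0.0005
```

Emit:
move_arm --pt "-16 9 10 0 0 0" --pt "-10 6 30 0 0 0" --pt "-5 3 40 0 0 0" --pt "0 0 30 0 0 0" --pt "0 0 10 0 0 0"

```text
t: 9.17
eef_pos: [0.4461, 0.1937, 0.4083]
ee_rot: [-3.135, -0.003, -0.527]
force: [0.6, 0.6, -0.4]
width: 0.0006
```

```bash
cat > look.py <<'E'
from h import *
import sys
tag=sys.argv[1]; x0=[.5721,.1218,-.5267,1.8,.01]
st=arm.get_state();loc(st);W=wristT(st)
obs=[]
for c in('scene','side','wrist'):
    if c=='wrist': st=arm.get_state();W=wristT(st)
    save(c,c+tag+'.png'); P=pts(x0)
    for th in('hinge','ridge','flap_edge','lip_edge','case'):
        ds=[d for d in arm.spot_point(th,c) if d['score']>.4]
        p=proj(P[th],c,W if c=='wrist' else None)[0]
        ds=sorted(ds,key=lambda d:np.hypot(*(np.array(d['xy'])-p)))
        if ds and np.hypot(*(np.array(ds[0]['xy'])-p))<60: obs.append((th,c,*ds[0]['xy']))
def r(v):
    P=pts(v); return np.r_[np.concatenate([proj(P[n],c,W if c=='wrist' else None)[0]-[a,b] for n,c,a,b in obs]),0]
s=least_squares(r,x0,loss='soft_l1',x_scale=[.01,.01,.1,.3,.01]); print(round(s.cost,1),np.round(s.x,4))
for o,f in zip(obs,s.fun[:-1].reshape(-1,2).round(1)): print(o[:2],np.round(o[2:]),f)
E
python3 look.py _a
```

```text
t 9.17 loc mm [-145.    -1.1  230.3] F loc [ 0.2  0.8 -0.4]
11.3 [ 0.5692  0.1248 -0.5649  1.4123  0.02  ]
('hinge', 'scene') [332. 208.] [-1.6  0.1]
('ridge', 'scene') [332. 186.] [ 0.4 -0.8]
('flap_edge', 'scene') [329. 172.] [0.  2.7]
('lip_edge', 'scene') [309. 219.] [-0.3  0.1]
('case', 'scene') [320. 231.] [ 0.9 -0.7]
('hinge', 'side') [314. 255.] [-0.5 -1. ]
('ridge', 'side') [314. 233.] [1.8 0.8]
('flap_edge', 'side') [312. 216.] [-0.8  1.7]
('lip_edge', 'side') [285. 227.] [1.7 0. ]
('case', 'side') [301. 258.] [-0.8 -1.6]
('hinge', 'wrist') [277.  83.] [-0.9  0.4]
('ridge', 'wrist') [273.  78.] [ 2.4 -0.3]
('case', 'wrist') [278.  54.] [-0.7 -0. ]
```

Carriage is at about 18 mm and the flap at 1.41. I now turn the gripper 90° with the jaws across the ridge and open them to a gap of about 20 mm.

Emit:
move_arm --pt "3 -1.5 0 0 0 -4" --pt "4 -2 0 0 0 -7" --pt "4 -2 0 0 0 -7" --pt "4 -2 0 0 0 -7" --pt "4 -2 0 0 0 -7" --claw 197

```text
t: 10.48
eef_pos: [0.4658, 0.1832, 0.403]
ee_rot: [-3.141, 0.0, -1.094]
force: [-0.4, 1.7, -0.3]
width: 0.0195
```

Emit:
move_arm --pt "4 -2 0 0 0 -7" --pt "4 -2 0 0 0 -7" --pt "4 -2 0 0 0 -7" --pt "3 -2 0 0 0 -7" --pt "3 -2 0 0 0 -7"

```text
t: 10.9
eef_pos: [0.4838, 0.1732, 0.403]
ee_rot: [-3.142, 0.0, -1.705]
force: [0.5, 0.7, 0.6]
width: 0.0199
```

Emit:
move_arm --pt "0 0 0 0 0 -7" --pt "0 0 -10 0 0 -7" --pt "0 0 -20 0 0 -7" --pt "0 0 -20 0 0 -1.3" --pt "0 0 -10 0 0 0"

```text
t: 11.32
eef_pos: [0.483, 0.1729, 0.3409]
ee_rot: [3.14, -0.002, -2.09]
force: [-0.0, -0.5, -0.2]
width: 0.0196
```

```bash
sed -i 's/.5721,.1218,-.5267)/.5705,.1250,-.515)/' h.py
python3 - <<'E'
from h import *
st=arm.get_state();loc(st);print(st['ee_rot'],st['width'])
im=save('wrist','w2.png'); 
W=wristT(st)
for k,p in pts([.5705,.125,-.515,1.41,.018]).items(): print(k,proj(p,'wrist',W).round())
cv2.imwrite('pics/w2c.png',im[:,:,::-1])
E
```

```text
t 11.32 loc mm [-99.7  -1.3 162.9] F loc [ 0.2 -0.4 -0.2]
[ 3.14025839e+00 -1.90748659e-03 -2.08969691e+00] 0.019639314465531788
case [[187. 190.]]
hinge [[212. 202.]]
flap_edge [[157. 245.]]
ridge [[195. 226.]]
lip_edge [[119. 205.]]
```

View pics/w2c.png

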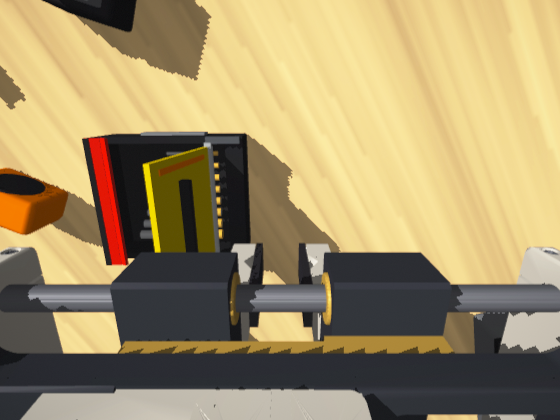

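Emit:
move_arm --pt "0 0 -10 0 0 0" --pt "0 0 -14 0 0 0" --pt "5 -3 -14 0 0 0" --pt "8 -4.5 0 0 0 0" --pt "8 -4.5 0 0 0 0"

```text
t: 11.78
eef_pos: [0.5053, 0.1613, 0.3053]
ee_rot: [-3.141, -0.0, -2.086]
force: [-0.2, 0.3, 0.3]
width: 0.0197
```

Emit:
move_arm --pt "6 -3.4 0 0 0 0" --pt "5 -2.8 0 0 0 0" --pt "4 -2.3 0 0 0 0" --pt "4 -2.3 -0.5 0 0 0" --pt "4 -2.3 -1 0 0 0"

```text
t: 12.2
eef_pos: [0.5281, 0.1479, 0.3039]
ee_rot: [-3.141, 0.001, -2.088]
force: [-0.6, 0.7, 0.9]
width: 0.02
```

Emit:
move_arm --pt "4 -2.3 -1.2 0 0 0" --pt "4 -2.3 -1.5 0 0 0" --pt "4 -2.3 -1.5 0 0 0" --pt "4 -2.3 -1.7 0 0 0" --pt "4 -2.3 -2 0 0 0"

```text
t: 12.62
eef_pos: [0.548, 0.1365, 0.2954]
ee_rot: [-3.142, 0.0, -2.088]
force: [-0.8, -0.7, 0.9]
width: 0.0201
```

```bash
python3 look.py _b
```

```text
t 12.62 loc mm [-25.3  -1.  117.4] F loc [-0.4 -1.   0.9]
12.1 [ 0.5713  0.125  -0.5544  1.03    0.0172]
('ridge', 'scene') [328. 190.] [-1.6  0.3]
('flap_edge', 'scene') [321. 187.] [-1.6 -1.9]
('lip_edge', 'scene') [308. 218.] [1.1 1.6]
('case', 'scene') [321. 232.] [ 0.3 -1.1]
('hinge', 'side') [312. 254.] [1.  0.9]
('ridge', 'side') [306. 230.] [ 1.1 -0.8]
('flap_edge', 'side') [298. 212.] [-0.1  0.4]
('lip_edge', 'side') [287. 228.] [-1.4 -0.8]
('case', 'side') [300. 257.] [-0.8 -0.4]
('hinge', 'wrist') [294. 215.] [-0.2  4. ]
('lip_edge', 'wrist') [184. 218.] [0.1 0.1]
('case', 'wrist') [251. 203.] [ 0.4 -1.7]
```

Emit:
move_arm --pt "3.5 -2 -2 0 0 0" --pt "3.5 -2 -2.2 0 0 0" --pt "3.5 -2 -2.4 0 0 0" --pt "3.5 -2 -2.6 0 0 0" --pt "3.5 -2 -2.8 0 0 0"

```text
t: 13.93
eef_pos: [0.5656, 0.1264, 0.2831]
ee_rot: [3.141, -0.0, -2.088]
force: [-1.1, 0.4, 0.5]
width: 0.0198
```

Emit:
move_arm --pt "3 -1.7 -3.2 0 0 0" --pt "3 -1.7 -3.6 0 0 0" --pt "2.6 -1.5 -4 0 0 0" --pt "2.4 -1.3 -4 0 0 0" --pt "2 -1.2 -4 0 0 0"

```text
t: 14.35
eef_pos: [0.5786, 0.1191, 0.2645]
ee_rot: [-3.141, 0.0, -2.088]
force: [0.5, 0.2, 1.1]
width: 0.02
```

Emit:
move_arm --pt "2 -1.2 -4 0 0 0" --pt "1.6 -0.9 -4 0 0 0" --pt "1.4 -0.8 -4 0 0 0" --pt "1 -0.6 -3.5 0 0 0" --pt "0.8 -0.5 -3 0 0 0"

```text
t: 14.77
eef_pos: [0.5851, 0.1153, 0.2459]
ee_rot: [-3.141, 0.0, -2.088]
force: [0.4, 0.3, 1.5]
width: 0.0197
```

```bash
python3 look.py _c; cp pics/wrist_c.png pics/w3.png
```

```text
t 14.77 loc mm [17.5 -1.2 67.9] F loc [0.2 0.5 1.5]
14.0 [ 0.5703  0.1245 -0.5186  0.255   0.0176]
('hinge', 'scene') [332. 207.] [-1.   0.8]
('ridge', 'scene') [319. 208.] [-2.   0.1]
('flap_edge', 'scene') [309. 215.] [-2.3  0.1]
('lip_edge', 'scene') [309. 218.] [0.5 2.3]
('case', 'scene') [319. 230.] [1.4 0.4]
('hinge', 'side') [311. 254.] [ 3.  -0.2]
('ridge', 'side') [291. 230.] [ 3.6 -0.9]
('flap_edge', 'side') [281. 219.] [1.9 0.2]
('lip_edge', 'side') [284. 227.] [1.4 0.5]
('case', 'side') [301. 256.] [-0.8  0.2]
('hinge', 'wrist') [364. 242.] [0.  0.6]
('lip_edge', 'wrist') [231. 246.] [-0.  1.]
('case', 'wrist') [301. 219.] [-0.3 -0.5]
```

View pics/w3.png

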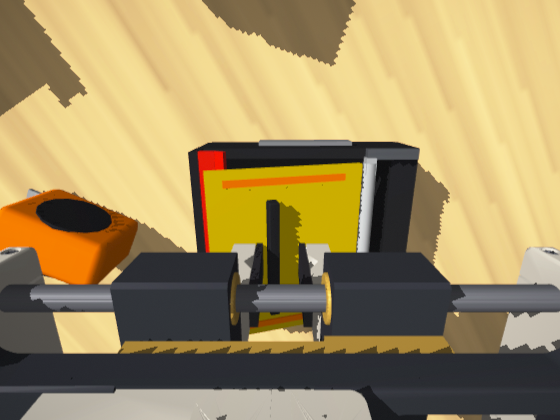

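The ridge is straddled and the flap is at 0.25 rad, clear of the lip. Now I draw the carriage back.

Emit:
move_arm --pt "-3 1.7 0 0 0 0" --pt "-4 2.3 0 0 0 0" --pt "-4 2.3 0 0 0 0" --pt "-4 2.3 0 0 0 0" --pt "-3 1.7 0 0 0 0"

```text
t: 16.08
eef_pos: [0.5667, 0.1259, 0.2466]
ee_rot: [-3.141, 0.001, -2.088]
force: [2.4, -2.6, 2.9]
width: 0.0203
```

```bash
python3 look.py _d
```

```text
t 16.08 loc mm [-3.8 -1.1 68.6] F loc [ 3.4 -1.   2.9]
15.0 [ 5.708e-01  1.248e-01 -5.155e-01  3.022e-01  1.000e-04]
('ridge', 'scene') [320. 200.] [1.8 3.9]
('flap_edge', 'scene') [313. 211.] [-0.3 -1.3]
('lip_edge', 'scene') [307. 219.] [1.9 1.2]
('case', 'scene') [322. 229.] [-0.7  1.8]
('hinge', 'side') [318. 258.] [2.2 1.2]
('ridge', 'side') [298. 234.] [ 3.3 -0.1]
('flap_edge', 'side') [289. 222.] [-0.5  1.4]
('lip_edge', 'side') [285. 227.] [0.4 0.6]
('case', 'side') [298. 256.] [1.1 0.6]
('hinge', 'wrist') [360. 243.] [-1.   0.3]
('lip_edge', 'wrist') [197. 248.] [ 0.1 -0. ]
('case', 'wrist') [275. 220.] [-0.5 -1. ]
```

Emit:
move_arm --pt "2 -1.1 -3 0 0 0" --pt "2 -1.1 -4 0 0 0" --pt "1.5 -0.9 -4 0 0 0" --pt "1 -0.6 -4 0 0 0" --pt "0 0 -2.5 0 0 0"

```text
t: 17.4
eef_pos: [0.5735, 0.1216, 0.2278]
ee_rot: [3.141, -0.001, -2.088]
force: [0.1, -0.1, 0.8]
width: 0.0199
```

Emit:
move_arm --pt "0 0 -1 0 0 0" --pt "0 0 -1 0 0 0" --pt "0 0 -1 0 0 0" --pt "0 0 0 0 0 0" --pt "0 0 0 0 0 0"

```text
t: 17.82
eef_pos: [0.5735, 0.1218, 0.2261]
ee_rot: [-3.141, 0.0, -2.088]
force: [-0.9, -1.5, 3.8]
width: 0.02
```

```bash
python3 look.py _e; cp pics/wrist_e.png pics/w4.png
```

```text
t 17.82 loc mm [ 4.1 -1.3 48.1] F loc [-0.  -1.8  3.8]
19.4 [ 0.5703  0.1255 -0.5116 -0.0248  0.0013]
('hinge', 'scene') [337. 204.] [-1.9  1. ]
('flap_edge', 'scene') [313. 221.] [-1.9  1.3]
('lip_edge', 'scene') [308. 216.] [1.8 4.5]
('case', 'scene') [320. 229.] [1.  1.7]
('hinge', 'side') [320. 262.] [-0.  -2.7]
('ridge', 'side') [296. 238.] [2.6 0.3]
('flap_edge', 'side') [286. 235.] [ 0.4 -2.8]
('lip_edge', 'side') [285. 227.] [0.1 0.5]
('case', 'side') [302. 254.] [-2.   3.2]
('hinge', 'wrist') [379. 258.] [0.5 0.4]
('case', 'wrist') [286. 229.] [-0.2 -0.6]
```

View pics/w4.png

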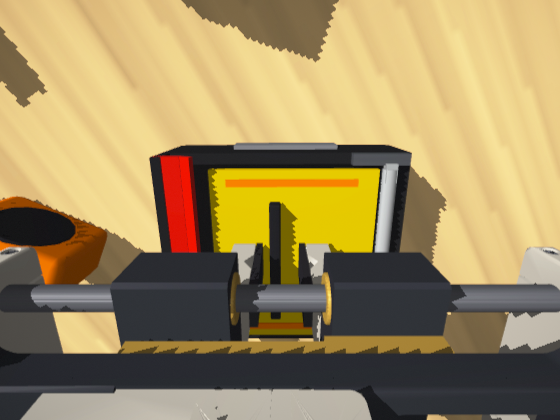

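The flap is flat with its edge short of the lip and the force light. I close the jaws loosely around the ridge so the front finger clears the lip, add a little press, then slide forward.

Emit:
move_arm --pt "1 -0.6 -0.4 0 0 0" --pt "1 -0.6 -0.4 0 0 0" --pt "0 0 0 0 0 0" --pt "0 0 0 0 0 0" --pt "0 0 0 0 0 0" --claw 234 --squeeze 8

```text
t: 19.13
eef_pos: [0.576, 0.1205, 0.2257]
ee_rot: [-3.14, 0.001, -2.088]
force: [1.7, -4.1, 6.6]
width: 0.0074
```

Emit:
move_arm --pt "1.5 -0.85 0 0 0 0" --pt "2 -1.1 0 0 0 0" --pt "2 -1.1 0 0 0 0" --pt "2 -1.1 0 0 0 0" --pt "1.5 -0.9 0 0 0 0"

```text
t: 19.55
eef_pos: [0.5843, 0.1158, 0.2254]
ee_rot: [3.141, 0.0, -2.088]
force: [-4.0, -0.1, 8.6]
width: 0.0073
```

```bash
python3 -c "
from h import *
st=arm.get_state();loc(st);print(st['width'])"
```

```text
t 19.55 loc mm [16.5 -1.2 47.4] F loc [-3.5 -2.1  8.6]
0.00732771462234967
```

Emit:
move_arm --pt "1.5 -0.85 0 0 0 0" --pt "1.5 -0.85 0 0 0 0" --pt "1.5 -0.85 0 0 0 0" --pt "1 -0.6 0 0 0 0" --pt "1 -0.6 0 0 0 0"

```text
t: 19.97
eef_pos: [0.5908, 0.1121, 0.2254]
ee_rot: [3.141, 0.0, -2.088]
force: [-3.1, 0.5, 9.1]
width: 0.0073
```

```bash
python3 look.py _f; cp pics/wrist_f.png pics/w5.png
```

```text
t 19.97 loc mm [24.  -1.2 47.4] F loc [-2.9 -1.1  9.1]
17.3 [ 0.5718  0.1242 -0.4904 -0.0575  0.0161]
('hinge', 'scene') [331. 206.] [-0.7  1.3]
('lip_edge', 'scene') [309. 219.] [0.2 1.1]
('case', 'scene') [321. 229.] [-0.2  1.8]
('hinge', 'side') [313. 256.] [ 1.5 -2.2]
('ridge', 'side') [293. 231.] [-0.2  3.3]
('flap_edge', 'side') [282. 229.] [-1.7 -0.6]
('lip_edge', 'side') [284. 229.] [ 0.5 -1.6]
('case', 'side') [298. 253.] [1.7 2.8]
('hinge', 'wrist') [386. 255.] [0.3 1.1]
('lip_edge', 'wrist') [234. 266.] [0.8 0.1]
('case', 'wrist') [315. 230.] [-4.3 -1.5]
```

View pics/w5.png

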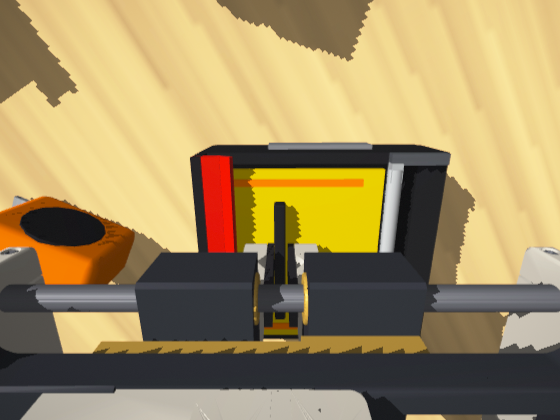

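The edge is under the lip and s is about 16–17 mm. I continue gently until the stop is felt.

Emit:
move_arm --pt "0.5 -0.3 0 0 0 0" --pt "0.5 -0.3 0 0 0 0" --pt "0.4 -0.2 0 0 0 0" --pt "0 0 0 0 0 0" --pt "0 0 0 0 0 0"

```text
t: 21.28
eef_pos: [0.5917, 0.1115, 0.2253]
ee_rot: [3.141, 0.0, -2.088]
force: [-5.5, 3.2, 8.8]
width: 0.0072
```

```bash
python3 -c "
from h import *
st=arm.get_state();loc(st);print(st['width'])"
```

```text
t 21.28 loc mm [25.1 -1.2 47.3] F loc [-6.4  0.1  8.8]
0.007221379288483345
```

Emit:
move_arm --pt "0.3 -0.2 0 0 0 0" --pt "0.2 -0.1 0 0 0 0" --pt "0 0 0 0 0 0" --pt "0 0 0 0 0 0" --pt "0 0 0 0 0 0"

```text
t: 21.7
eef_pos: [0.5919, 0.1114, 0.2252]
ee_rot: [3.14, -0.0, -2.088]
force: [-7.4, 3.3, 9.4]
width: 0.0072
```

```bash
python3 -c "
from h import *
st=arm.get_state();loc(st);print(st['width'])"
```

```text
t 21.7 loc mm [25.4 -1.3 47.2] F loc [-8.  -0.8  9.4]
0.007181440815058887
```

At the stop: the force rose to 8 N with almost no further travel. I unload and lift straight up.

Emit:
move_arm --pt "-0.8 0.5 0.3 0 0 0" --pt "-0.3 0.1 0.5 0 0 0" --pt "0 0 2 0 0 0" --pt "0 0 6 0 0 0" --pt "0 0 15 0 0 0"

```text
t: 22.12
eef_pos: [0.591, 0.1112, 0.2471]
ee_rot: [3.139, -0.003, -2.089]
force: [0.1, 0.3, -0.7]
width: 0.0071
```

Emit:
move_arm --pt "0 0 25 0 0 0" --pt "0 0 35 0 0 0" --pt "-10 6 35 0 0 0" --pt "-15 9 20 0 0 0" --pt "-5 3 5 0 0 0"

```text
t: 22.53
eef_pos: [0.5614, 0.1301, 0.3734]
ee_rot: [-3.138, 0.005, -2.088]
force: [0.2, 0.5, 0.4]
width: 0.0077
```

```bash
python3 look.py _g; python3 -c "
import cv2,numpy as np
a=cv2.imread('pics/wrist_g.png')[60:300,100:420];b=cv2.imread('pics/scene_g.png')[150:270,260:380]
cv2.imwrite('pics/f.png',np.hstack([cv2.resize(a,(480,360)),cv2.resize(b,(320,360)[:1]+(360,))]))"
```

```text
t 22.53 loc mm [-10.4   0.  195.4] F loc [-0.   0.5  0.4]
15.0 [ 0.5687  0.1247 -0.4989  0.0111  0.0211]
('hinge', 'scene') [334. 206.] [-4.5  1.6]
('ridge', 'scene') [313. 215.] [ 1.7 -0.2]
('lip_edge', 'scene') [311. 220.] [-1.5  0.1]
('case', 'scene') [324. 228.] [-2.5  2.2]
('hinge', 'side') [312. 253.] [1.7 0.1]
('ridge', 'side') [291. 234.] [ 1.3 -1.7]
('flap_edge', 'side') [280. 224.] [0.3 2.1]
('lip_edge', 'side') [284. 227.] [1.3 0.6]
('case', 'side') [301. 257.] [-0.4 -0.4]
('hinge', 'wrist') [305. 191.] [-0.7  0.5]
('lip_edge', 'wrist') [224. 194.] [0.5 0.3]
('case', 'wrist') [272. 181.] [0.  0.6]
```

```bash
python3 -c "
from h import *
print(arm.job_done())"
```

```text
the job is handed in; nothing more can be done
None
```

The flap is folded down with its edge tucked under the red lip, and it stayed shut after I let go. I handed the job in at about 22.5 s, with the fingers well clear of the case.

- **First try:** it went wrong. The carriage slid fully forward during the fold and the flap landed on top of the lip. I pressed on it there with about 34 N before I saw this.
- **Second try:** I let the flap spring up and refolded it slowly with the jaws straddling the ridge. I drew the carriage back to about 0, pressed the flap flat with about 4 to 9 N, and pushed it by the ridge to the stop. At the stop the force rose to 8 N with almost no further travel.

**Last checks**
- With the flap released, fits from all three cameras gave a flap angle of about 0.01 rad and a carriage of about 21 mm. That is the 18 mm stop within the few mm of measuring error.
- The case's estimated position after release is within about 2 mm of where it was before the second try, so no shove could be seen.
- The pot, battery and tape measure were never approached, but I did not measure their positions again.
- The final picture could not be viewed because the 12-picture limit was reached. The last one I saw, taken with the fingers still holding the flap, showed its edge under the lip.

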